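# Index the board panel under the curing torch

## Task

The board under the curing torch is done, so bring the next one under it: with the torch arm swung well up, clear of the boards, pull up the spring knob of the indexing slide, slide the carriage exactly one notch to the robot's left and let the plunger drop fully home. Then swing the torch arm down by its ball until it lies level over the new board, never letting the torch down onto the boards, and leave it there. Leave everything else on the bench where it stands.

Things in the scene. Friction and masses are not known exactly. Their poses are not given: they have to be found in the camera images.
- jig: Fixed indexing slide on an aluminium base plate 12 mm thick (x -150 to 160, y -175 to 175 mm); origin on the bench under its middle. Its y axis is the slide direction, +y to the robot's left (the way to go), +x away from the robot, z up. A hinge column 60 mm wide stands at x = 141 mm, up to 172 mm. Place and yaw differ at each start.
- carriage (a joint): Position of the carriage along the jig's +y, m. Notches at 0, 0.036, 0.072 and 0.108; it starts pinned in the second, 0.036, and is to go to 0.072. Plate 170 x 180 mm, boards' top 44 mm and capacitors' tops 59 mm above the bench. It slides easily (about 1 N) with the pin drawn and is locked (under 1 mm of play) with the pin home.
- plunger (a joint): Lift of the spring plunger, m: 0 home in a notch, 0.022 upper stop. The pin clears the teeth from 0.016; draw it about 0.018. The spring presses it down with 6 N at 0, 10 N at 0.022. Let go, it drops back; the notches are V-mouthed and draw the carriage to the notch centre if let go within about 12 mm of it.
- torch_arm (a joint): Angle of the torch arm, rad: 0 level (the working position, torch upright, its end 14 mm over the boards), positive raised, stop at 1.0; at about -0.12 the torch meets the boards. The stiff hinge (0.75 N m) stays where it is left; 2 to 6 N at the ball move it. Raised 0.4 or more it is well clear of the boards and of a hand at the knob. Starts anywhere from 0 to 0.6.
- knob (a point): Middle of the waist of the black upright mushroom knob on the plunger, at jig x = -125 mm, y = carriage position - 54 mm, 82 mm above the bench when home. Waist 24 mm across, 14 mm up and down from this point; above it a cap 38 mm across, 12 mm tall; below it a 28 mm bush on the carriage, top 60 mm above the bench. Moves with carriage and plunger.
- torch_ball (a point): Centre of the black ball handle, 36 mm across, at the arm's free end, 215 mm from the hinge; 150 mm above the bench when level. A 14 mm rod runs from it to the hinge; the torch, 26 mm across, is clamped across the rod 110 mm from the hinge and reaches 42 mm above and 92 mm below it.
- torch_hinge (a point): Point on the arm's hinge axis, in the arm's middle plane: jig x = 140 mm, y = 0, 150 mm above the bench. The axis is along the jig's y. The ball is at jig x = 140 - 215 cos(angle), y = 0, height 150 + 215 sin(angle) mm.
- panel_centre (a point): Middle of the green panel of four boards on the carriage, on its top face, 44 mm above the bench; moves with the carriage.
- flux_bottle: White bottle, 38 mm across, 105 mm tall, standing on the jig's base plate near its front left corner (jig x about -125, y 120 to 145 mm); origin at its foot. To be left alone.
- solder_spool: Steel-grey spool, 62 mm across, 50 mm tall, standing in front of the jig; origin at its foot. To be left alone.
- brush: Brush, 170 mm long, 42 mm wide, lying at the left of the jig; origin under its middle. To be left alone.
- alcohol_bottle: Clear bottle, 60 mm across, 150 mm tall, standing between the robot and the jig, some 95 mm in front of the knob (jig x about -220 mm); origin at its foot. To be left alone.
- paste_jar: White jar, 60 mm across, 52 mm tall, standing at the right of the jig; origin at its foot. To be left alone.
- cutters: Side cutters, about 125 mm long, lying at the right of the jig; origin under them. To be left alone.

How it is judged:
On the way:
1. the carriage is one notch further to the robot's left with the plunger home, the torch arm still raised (value of joint carriage between 0.069 and 0.075 m and value of joint plunger below 0.003 m and value of joint torch_arm above 0.12 rad), for 0.2 s.
At the end, for the whole second after the job is handed in: The carriage stands one notch (36 mm, within 3 mm) to the robot's left of where it started, at 0.072, the plunger is home (within 3 mm) and the torch arm is at rest within 0.08 rad (4.5 degrees) of level (value of joint carriage between 0.069 and 0.075 m and value of joint plunger below 0.003 m and value of joint torch_arm between -0.08 and 0.08 rad and velocity of joint torch_arm between -0.02 and 0.02 rad/s); the robot touches nothing.
It fails at once if the carriage was shifted while the torch arm was not raised clear of the boards (under 0.12 rad) (value of joint torch_arm below 0.12 rad and (value of joint carriage below 0.03 m or value of joint carriage between 0.042 and 0.066 m or value of joint carriage above 0.078 m)).
It fails at once if the torch was let down onto the boards (below -0.1 rad) (value of joint torch_arm below -0.1 rad).
It fails at once if something else on the bench was shifted by more than 30 mm or knocked over (distance of any of flux_bottle, solder_spool, brush, alcohol_bottle, paste_jar, cutters from where it was at the start of the episode above 0.03 m or angle between any of flux_bottle, alcohol_bottle, solder_spool, paste_jar's own z axis and vertical above 0.6 rad).
It also fails if it takes over 61 s, if anything falls off the work surface, if the arm or the gripper's body presses on something with over 40 N, if the wrist force passes 120 N, or if a joint passes its speed limit or range.

## Robot

A 6-joint arm with a two-finger parallel gripper is mounted at the origin on the work surface. World frame = base frame: x ahead of the robot, y to its left, z up, the work surface at z = 0. Lengths are in m, angles in rad, forces in N, time in s.
With the tool pointing down it reaches from about 0.375 to 0.925 m from the base axis. Payload 5.7 kg.
Tool frame: the origin (TCP) lies midway between the tips of the shut fingers; the grasp point (between the pads) lies 19 mm behind it; z points along the fingers, y is the line along which they close (so a half turn about z gives the same grasp; the last joint's range is limited). The gripper opens to 88 mm and grips with 3 to 60 N. Pads are 20 mm wide; open, the fingers measure 115 mm over their backs; the gripper's body (75 mm by 178 mm) begins 61 mm behind the grasp point.
Start: joints at [1.204, 0.359, 1.51, -0, 1.272, -0.115], TCP at [0.149, 0.581, 0.223] pointing down, gripper open.
Joint ranges: [-2.97, 2.97], [-1.01, 2.36], [0.21, 2.38], [-0.96, 4.11], [0.2, 2.71], [-2.98, 2.98]. Speed limits (rad/s): [2.39, 2.39, 3.14, 3.14, 3.14, 3.14].

## Interface

Orientations are given as a unit quaternion [x, y, z, w].
In Python, from bench import move_ptp, servo_line, goto_joints, move_gripper, sleep, inverse_kinematics, capture, PlanningError, close_job, spot_in, silhouettes, current_clock, current_joint_pos, current_qvel, current_joint_torque, current_position, current_orientation, current_force, current_torque, current_finger_gap, current_grip_force gives the robot as it stands. Calls block until the motion is done:
- move_ptp(position, orientation): joint-space move of the TCP to a pose.
- servo_line(position, orientation=None, rate=0.15, contact_N=None): straight line of the TCP; orientation=None keeps the orientation; rate is the mean speed in m/s. With contact_N (N) it stops when the force on the tool has changed by that much, and returns True; else False.
- goto_joints(angles): joint-space move.
- move_gripper(opening): finger opening in m; the grip force is fixed at half the most; returns when the fingers have stopped.
- sleep(seconds).
- inverse_kinematics(position, orientation): joint angles nearest the present ones, or None.
- capture(name): name is "scene" or "side" or "wrist"; returns a dict with "image" (420x560x3 uint8, blue, green, red), "range_z" (420x560 float32, m along the optical axis (not along the pixel's ray), 0 where there is no reading), "intrinsics" (3x3 intrinsics, pixels), "R" (3x3) and "t" (3): a world point X has camera coordinates R X + t. Camera axes: x right, y down, z forward; pixel columns grow to the right and rows downward; lengths in m; the calibration is good to about 2 mm. A picture is of the moment at which its call begins.
A pose or a line that the arm cannot do raises PlanningError and nothing moves.
- close_job(): hands the job in; it is judged then, once.
Trained networks look in the newest picture that a camera, given by its name, has taken for a name from the list of things; names that differ only in an ending like _2 or _b are one class to them, and where a whole thing is asked for, a point or a joint stands for the part that bears it (a point fixed in the world has none). Each returns a list of dicts, best first, with "conf" (0 to 1); they miss things now and then, are a little off and sometimes report something else, mostly with a low value. They report only what shows in the picture. A call takes as long as a camera call.
- spot_in(camera, query): "xy" ([column, row] in pixels, amid what is visible of it).
- silhouettes(camera, query): "region" (420x560 bool, what is visible of it) and "xy" ([column, row] in pixels, amid what is visible of it).
Readings, each from a call of its own:
- current_clock(): time.
- current_joint_pos(): joint angles.
- current_qvel(): joint speeds.
- current_joint_torque(): joint torques, N m.
- current_position(): TCP position.
- current_orientation(): TCP orientation.
- current_force(): force on the tool from outside, world axes, zero at the start.
- current_torque(): the same for the moment, N m.
- current_finger_gap(): finger opening in m.
- current_grip_force(): force on a finger pad.
Only numpy, scipy, OpenCV 4.12 (cv2) and the standard library are available. Lean on these libraries where they do the work, as an engineer would, in place of code of your own. Each camera call takes 0.05 s, during which the arm holds its last target. There are 200 camera calls.

## Working session

There is one attempt and no reset: what is moved stays moved. The work goes in short steps, each a Python script; the robot and the scene stay as the last script left them, time stands still between calls to the robot, and variables do not carry over. Pictures are saved under pics/ and viewed, at most 10 in all, crops included, and the job is handed in when it is done.

```bash
mkdir -p pics
cat > h.py <<'E'
import numpy as np, cv2
from bench import *
def world(c,u,v,z=None,zw=None):
    K=c["intrinsics"];r=np.linalg.inv(K)@[u,v,1];o=-c["R"].T@c["t"];d=c["R"].T@r
    s=z if z is not None else (zw-o[2])/d[2]
    return o+d*s
def cloud(c,m):
    v,u=np.nonzero(m&(c["range_z"]>0));z=c["range_z"][v,u]
    P=np.linalg.inv(c["intrinsics"])@np.array([u*z,v*z,z])
    return (P.T-c["t"])@c["R"]
E
python3 - <<'E'
from h import *
for n in("scene","side"):
    c=capture(n);cv2.imwrite(f"pics/{n}0.png",c["image"])
    for q in("knob","torch_ball","panel_centre","torch_arm","flux_bottle","alcohol_bottle","solder_spool","jig"):
        for r in silhouettes(n,q)[:2]:
            P=cloud(c,r["region"])
            if len(P): print(n,q,round(r["conf"],2),np.round(r["xy"]),len(P),np.round(np.median(P,0),3),np.round(np.percentile(P,3,0),3),np.round(np.percentile(P,97,0),3))
print(current_clock(),current_orientation())
E
```

```text
scene knob 0.68 [249. 193.] 274 [ 0.526 -0.024  0.107] [ 0.503 -0.037  0.045] [ 0.539 -0.003  0.111]
scene torch_ball 0.77 [307. 219.] 1713 [ 0.685 -0.007  0.19 ] [ 0.575 -0.025  0.101] [0.797 0.027 0.222]
scene panel_centre 0.96 [280. 245.] 5763 [ 0.661 -0.035  0.044] [ 0.525 -0.107  0.035] [0.742 0.054 0.105]
scene torch_arm 0.67 [306. 222.] 1621 [ 0.687 -0.007  0.19 ] [ 0.576 -0.025  0.11 ] [0.796 0.014 0.222]
scene torch_arm 0.22 [279. 248.] 5857 [ 0.661 -0.035  0.044] [ 0.524 -0.107  0.035] [0.742 0.055 0.105]
scene flux_bottle 0.96 [299. 164.] 425 [0.526 0.127 0.073] [0.508 0.116 0.018] [0.536 0.146 0.118]
scene alcohol_bottle 0.95 [236. 168.] 1033 [0.445 0.005 0.094] [ 0.419 -0.014  0.007] [0.46  0.036 0.151]
scene solder_spool 0.87 [189. 224.] 749 [ 0.46 -0.15  0.05] [ 0.429 -0.175  0.003] [ 0.48  -0.122  0.053]
scene jig 0.61 [293. 247.] 20560 [ 0.677 -0.028  0.022] [ 0.514 -0.172  0.01 ] [0.804 0.159 0.196]
side torch_ball 0.94 [308. 191.] 1327 [ 0.668 -0.008  0.184] [ 0.566 -0.026  0.011] [0.798 0.103 0.22 ]
side torch_ball 0.45 [308. 237.] 4119 [ 0.631 -0.034  0.043] [ 0.511 -0.109  0.032] [0.732 0.056 0.105]
side panel_centre 0.89 [302. 239.] 4151 [ 0.631 -0.034  0.043] [ 0.511 -0.109  0.032] [0.731 0.057 0.105]
side torch_arm 0.93 [310. 186.] 1233 [ 0.667 -0.009  0.187] [ 0.566 -0.026  0.095] [0.786 0.023 0.22 ]
side flux_bottle 0.62 [226. 227.] 393 [0.511 0.124 0.07 ] [0.5   0.115 0.021] [0.528 0.139 0.116]
side alcohol_bottle 0.87 [236. 274.] 1181 [0.421 0.001 0.087] [ 0.401 -0.015  0.001] [0.482 0.049 0.15 ]
side alcohol_bottle 0.68 [308. 192.] 1238 [ 0.667 -0.009  0.187] [ 0.566 -0.026  0.096] [0.787 0.022 0.22 ]
side solder_spool 0.66 [293. 318.] 850 [ 0.446 -0.154  0.048] [ 0.425 -0.177  0.001] [ 0.478 -0.124  0.052]
side jig 0.61 [308. 238.] 13750 [ 0.638 -0.029  0.026] [ 0.505 -0.175  0.008] [0.793 0.157 0.195]
0.9 [ 1.25554647e-01  9.92086704e-01 -5.03198748e-05 -1.39854617e-05]
```

Run:
```python
from h import *
a=cv2.imread("pics/scene0.png")[110:340,130:430];cv2.imwrite("pics/s_crop.png",cv2.resize(a,(780,598)))
# jig yaw & cap fit
A=[];
for n in("scene","side"):
    c=capture(n);A.append(cloud(c,np.ones((420,560),bool)))
P=np.vstack(A)
k=P[(abs(P[:,2]-.108)<.006)&(np.hypot(P[:,0]-.522,P[:,1]+.022)<.04)]
print("cap",len(k),np.round(k.min(0),3),np.round(k.max(0),3),cv2.minEnclosingCircle(k[:,:2].astype(np.float32)))
j=P[(abs(P[:,2]-.012)<.004)&(P[:,0]>.4)&(P[:,0]<.9)&(abs(P[:,1])<.25)]
print("base",len(j),cv2.minAreaRect(j[:,:2].astype(np.float32)))
p=P[(abs(P[:,2]-.044)<.003)&(P[:,0]>.5)&(P[:,0]<.78)&(abs(P[:,1]+.02)<.13)]
print("panel",cv2.minAreaRect(p[:,:2].astype(np.float32)))
b=P[(P[:,2]>.135)&(P[:,0]>.5)&(abs(P[:,1])<.06)&(P[:,0]<.85)]
for x in np.arange(.54,.84,.02):
    q=b[abs(b[:,0]-x)<.01]
    if len(q): print(round(x,2),len(q),np.round(q[:,1].min(),3),np.round(q[:,1].max(),3),np.round(q[:,2].min(),3),np.round(q[:,2].max(),3))
```

```text
cap 376 [ 0.505 -0.041  0.102] [ 0.542 -0.003  0.112] ((0.5226330161094666, -0.02177666872739792), 0.019741691648960114)
base 15962 ((0.6113165616989136, -0.0004755854606628418), (0.49908170104026794, 0.4214385151863098), 89.86471557617188)
panel ((0.6406517028808594, -0.021270543336868286), (0.27840614318847656, 0.17451022565364838), 0.03221970051527023)
0.56 88 -0.019 0.007 0.195 0.221
0.58 294 -0.022 0.012 0.197 0.225
0.6 152 -0.017 0.009 0.194 0.22
0.62 119 -0.012 0.003 0.189 0.207
0.64 116 -0.012 0.005 0.185 0.203
0.66 355 -0.032 0.031 0.135 0.198
0.68 504 -0.032 0.031 0.136 0.225
0.7 333 -0.026 0.018 0.163 0.225
0.72 110 -0.012 0.004 0.164 0.179
0.74 116 -0.013 0.003 0.155 0.173
0.76 114 -0.012 0.019 0.152 0.171
0.78 723 -0.047 0.043 0.135 0.176
0.8 449 -0.046 0.043 0.136 0.175
```

View pics/s_crop.png

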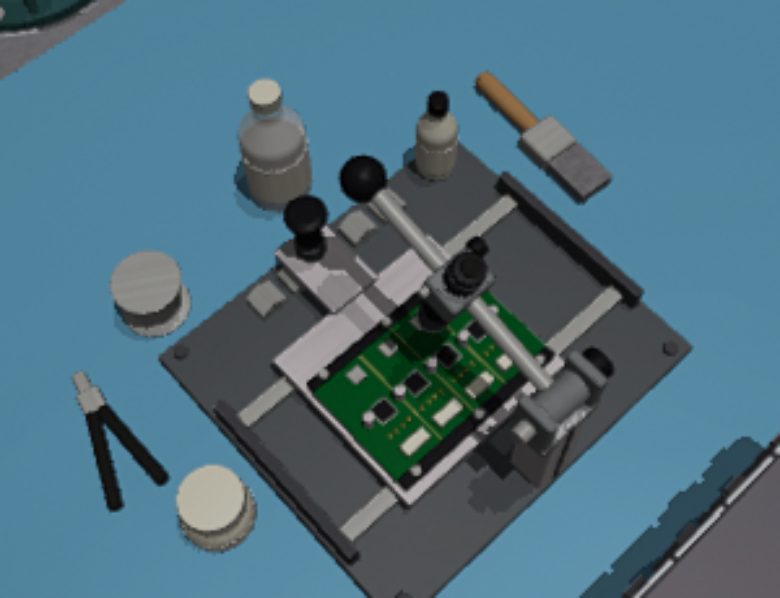

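View pics/side0.png

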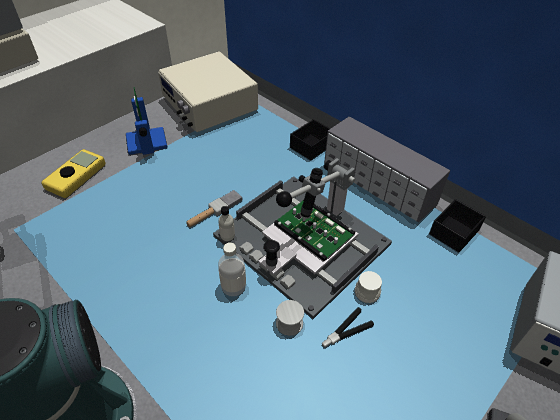

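The scene crop shows the ball at crop pixel (362,178), the knob cap at (306,212), and the alcohol bottle in front at (270,150). The side view agrees, with the ball at (285,198) and the knob at (271,250). The measured points fit a jig origin of about (0.648, -0.004) at yaw 0, and an arm angle of about 0.27. Next I grip the ball and raise the arm.

```bash
cat >> h.py <<'E'
H=np.array([.789,-.0045,.150]); Q=[0,1,0,0]
def ball(a): return H+.215*np.array([-np.cos(a),0,np.sin(a)])
def tcp(p): return list(np.array(p)-[0,0,.019])
def balltop():
    o=[]
    for n in("scene","side"):
        c=capture(n);P=cloud(c,np.ones((420,560),bool))
        o.append(P)
    return np.vstack(o)
E
python3 - <<'E'
from h import *
p=ball(.268)
move_ptp(tcp(p+[0,0,.09]),Q); print(current_clock(),current_joint_pos())
servo_line(tcp(p),rate=.1); print(current_force())
c=capture("wrist");cv2.imwrite("pics/w1.png",c["image"])
move_gripper(.03);print(current_finger_gap(),current_grip_force(),current_force())
for a in np.linspace(.268,.75,9)[1:]:
    servo_line(tcp(ball(a)),rate=.08)
    print(round(a,2),np.round(current_force(),1),current_finger_gap())
print(current_clock())
E
```

```text
3.5833 [-1.25256995e-01  2.87927431e-01  1.47581755e+00  2.72533640e-04
  1.37807207e+00 -1.69704369e+00]
[ 0.37286041  0.88295136 -0.53159908]
0.034804499537332126 29.999953508377075 [0.16329408 3.42278722 0.41046521]
0.33 [-1.   3.3  2.6] 0.03469349017447669
0.39 [-1.9  4.7  2.6] 0.03472155915936849
0.45 [-2.7  5.3  2.7] 0.0347454047609857
0.51 [-3.9  4.6  2.9] 0.034761154511149424
0.57 [-3.8  5.1  2.8] 0.03508344088799474
0.63 [-3.7  4.3  3.5] 0.035016732043762565
0.69 [-3.5  4.7  2.4] 0.03475922283469201
0.75 [-3.1  4.9  1.3] 0.035009544399717485
8.025
```

Run:
```python
from h import *
move_gripper(.085)
p=ball(.75)
servo_line(tcp(p+[0,0,.06]),rate=.15)
servo_line(tcp([.5226,-.0218,.356]),rate=.15)
servo_line(tcp([.5226,-.0218,.15]),rate=.15)
P=balltop()
b=P[(P[:,2]>.2)&(abs(P[:,0]-.632)<.03)&(abs(P[:,1])<.03)]
print("ball",np.round(b.min(0),3),np.round(b.max(0),3))
c=capture("wrist");cv2.imwrite("pics/w2.png",c["image"])
for r in silhouettes("wrist","knob")[:1]:
    K=cloud(c,r["region"]);print(r["conf"],len(K),np.round(K.min(0),3),np.round(K.max(0),3),np.round(np.median(K,0),3))
    K=K[abs(K[:,2]-.106)<.006]
    if len(K)>5: print(cv2.minEnclosingCircle(K[:,:2].astype(np.float32)))
print(current_clock(),current_force())
```

```text
ball [ 0.61  -0.022  0.259] [0.662 0.012 0.314]
0.58 3583 [ 0.503 -0.041  0.044] [ 0.569 -0.004  0.11 ] [ 0.52  -0.022  0.108]
((0.521787166595459, -0.022271951660513878), 0.01901664398610592)
12.0917 [-0.08541504  1.01466476 -0.04260131]
```

View pics/w2.png

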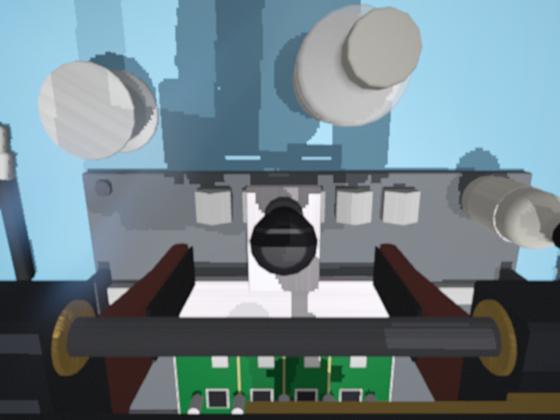

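The wrist view shows the knob cap at (283,240), midway between the open fingers at (180,265) and (395,265). The alcohol bottle is clear of the hand. The ball top at 0.314 confirms that the arm is at about 0.75. Now I grip the knob, lift it, slide the carriage and lower it.

Run:
```python
from h import *
k=np.array([.522,-.022,.084])
hit=servo_line(tcp(k),rate=.08,contact_N=8); print(hit,current_position(),current_force())
if hit: raise SystemExit
move_gripper(.015);print("gap",current_finger_gap(),current_grip_force(),current_force())
z=k[2]
servo_line(tcp(k+[0,0,.0185]),rate=.04);print(current_force(),current_finger_gap())
def cap():
    P=balltop();y=current_position()[1]
    m=P[(abs(P[:,0]-.522)<.025)&(abs(P[:,1]-y)<.025)&(P[:,2]>.09)&(P[:,2]<.14)]
    c=capture("wrist");K=cloud(c,np.ones((420,560),bool))
    K=K[(abs(K[:,0]-.522)<.015)&(abs(K[:,1]-y)<.012)&(K[:,2]>.09)&(K[:,2]<.14)]
    print("captop",np.round(np.median(K,0),3) if len(K) else None)
cap()
hit=servo_line(tcp(k+[0,.036,.0185]),rate=.04,contact_N=12);print(hit,current_position(),current_force(),current_finger_gap())
cap()
cv2.imwrite("pics/w3.png",capture("wrist")["image"])
print(current_clock())
```

```text
False [ 0.52238122 -0.02206246  0.06532377] [ 0.02725066 -0.98146884  0.57127891]
gap 0.036311922501029485 30.000045401975513 [ 0.68123935 -0.78075141  0.22857995]
[  2.18473739   0.22139716 -10.36218158] 0.03634557508869127
captop [ 0.514 -0.022  0.126]
False [0.52189165 0.0141329  0.08346239] [ 2.76299726  1.19089787 -9.90537419] 0.036010943659929864
captop [0.514 0.014 0.126]
15.9167
```

View pics/w3.png

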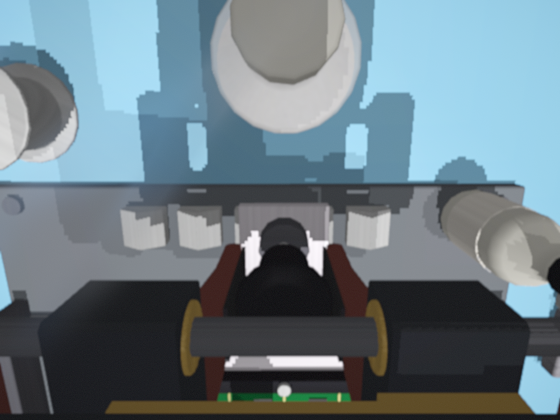

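The carriage moved freely: the cap at (285,280) is gripped, raised 18 mm, and has gone 36 mm to the left. Now I lower it, release, and check.

Run:
```python
from h import *
k=np.array([.522,.014,.084])
servo_line(tcp(k),rate=.04);print(current_force())
move_gripper(.085);sleep(.3)
servo_line(tcp(k+[0,0,.066]),rate=.12)
c=capture("wrist");r=silhouettes("wrist","knob")[0]
K=cloud(c,r["region"]);print(np.round(K.max(0),3));K=K[K[:,2]>.1]
print("cap",np.round(np.median(K,0),3),cv2.minEnclosingCircle(K[:,:2].astype(np.float32)))
p=ball(.75)
servo_line(tcp([.522,.014,.356]),rate=.2)
servo_line(tcp(p+[0,0,.06]),rate=.15)
P=balltop()
b=P[(P[:,2]>.2)&(P[:,2]<.32)&(abs(P[:,0]-.632)<.03)&(abs(P[:,1])<.03)]
print("ball",np.round(b.min(0),3),np.round(b.max(0),3))
k=P[(abs(P[:,2]-.108)<.006)&(np.hypot(P[:,0]-.522,P[:,1]-.014)<.03)]
print("cap2",np.round(np.median(k,0),3),np.round(k.max(0),3))
print(current_clock())
```

```text
[-1.06671319  0.07357044 -2.47765607]
[0.541 0.032 0.11 ]
cap [0.52  0.014 0.108] ((0.5219627618789673, 0.013326144777238369), 0.01902059279382229)
ball [ 0.61  -0.023  0.259] [0.662 0.012 0.314]
cap2 [0.523 0.013 0.107] [0.541 0.033 0.112]
20.6917
```

Run:
```python
from h import *
servo_line(tcp(ball(.75)),rate=.1)
move_gripper(.03);print(current_finger_gap())
for a in np.linspace(.75,0,13)[1:]:
    servo_line(tcp(ball(a)),rate=.08)
print(np.round(current_force(),1),current_position(),current_finger_gap())
move_gripper(.085);sleep(.2)
servo_line(tcp(ball(0)+[0,0,.15]),rate=.12)
P=balltop()
b=P[(P[:,2]>.12)&(P[:,2]<.2)&(abs(P[:,0]-.574)<.019)&(abs(P[:,1])<.03)]
print("ball",np.round(b.min(0),3),np.round(b.max(0),3))
for x in (.61,.63,.65,.74):
    q=P[(abs(P[:,0]-x)<.008)&(abs(P[:,1]+.0045)<.006)&(P[:,2]>.13)&(P[:,2]<.2)];print(x,np.round(q[:,2].max(),3))
k=P[(abs(P[:,2]-.108)<.006)&(np.hypot(P[:,0]-.522,P[:,1]-.014)<.03)]
print("cap",np.round(np.median(k,0),3))
cv2.imwrite("pics/side9.png",capture("side")["image"])
print(current_clock())
```

```text
0.03461618582315087
[ 3.2  5.4 -5. ] [ 0.57469117 -0.00409952  0.13057515] 0.03481332022238316
ball [ 0.555 -0.022  0.136] [0.593 0.014 0.168]
0.61 0.159
0.63 0.16
0.65 0.16
0.74 0.16
cap [0.521 0.012 0.107]
28.7417
```

View pics/side9.png

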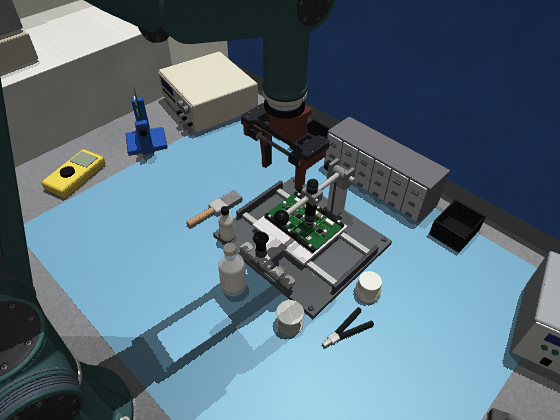

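The picture shows the arm level with its ball at (281,216), the knob seated at (261,242), and the hand clear of everything. The other items stand where they were. The ball top at 0.168 and the rod top at a constant 0.16 both mean level.

```bash
python3 -c "
from bench import *
print(close_job())"
```

```text
the job is handed in; nothing more can be done
None
```

The job is handed in: the carriage moved one notch left with the plunger home, and the torch arm is level over the new board, by camera measurement; the other bench items look undisturbed in the final picture.

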